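Swing the lamp aside and draw the drive cassette by its catches

ROBOT

A 6-joint arm with a two-finger parallel gripper is mounted at the origin on the work surface. World frame = base frame: x ahead of the robot, y to its left, z up, the work surface at z = 0. Lengths are in m, angles in rad, forces in N, time in s.
With the tool pointing down it reaches from about 0.35 to 0.85 m from the base axis. Payload 8.1 kg.
Tool frame: the origin (TCP) lies midway between the tips of the shut fingers; the grasp point (between the pads) lies 19 mm behind it; z points along the fingers, y is the direction in which the jaws open and shut (so a half turn about z gives the same grasp; the last joint's range is limited). The gripper opens to 85 mm and grips with 20 to 120 N. Pads are 22 mm wide; open, the fingers measure 114 mm over their backs; the gripper's body (76 mm by 85 mm) begins 54 mm behind the grasp point. The pads swing forward as they close: fully open they stand 13 mm farther back than shut.
Start: joints at [-1.235, 0.13, 1.488, -0, 1.523, -0.085], TCP at [0.245, -0.548, 0.231] pointing down, gripper open.
Joint ranges: [-2.96, 2.96], [-0.89, 2.26], [0.02, 2.5], [-1.34, 4.48], [0, 2.73], [-2.66, 2.66]. Speed limits (rad/s): [2.39, 2.39, 2.79, 3.14, 3.14, 3.14].

INTERFACE

Orientations are given as a unit quaternion [x, y, z, w].
In Python, from station import env gives the robot as it stands. The module is installed in compiled form; this text tells all that it offers.
- The arm moves only by the tool carry_out, never from a script. Its argument "increments" is a list of rows, each a list of 3 entries, a list of its own where there are three numbers: the closure, from 0 (fully open) to 1 (shut), then the shift along the tool's x, y, z in mm, then the turn about the tool's z in degrees. In form: [[claw, [x, y, z], roll], ...]. A call has 1 to 20 rows; each row is the pose to reach, as a shift and turn from the pose commanded when the call began, along the tool's axes at that moment; what a row does not reach only later rows make up. A row lasts 1/12 s, in which the tool goes at most 41.7 mm and 7.16 degrees, less where a joint would pass 70% of its speed; a pose out of reach is approached as far as the arm can. A call with a gripper value outside its range is refused whole. The fingers move at their own pace and stop on an object; the grip force is fixed at half the most. Time passes only in rows, so rows that repeat a pose let the fingers close. It gives the time, the measured TCP pose, the force and the opening at its end, in the units of the state.
- env.state(): the state, without advancing time (a new reading comes with each control period).
- env.capture(name): name is "scene" or "side" or "wrist"; returns the picture (480x640x3 uint8, red, green, blue); there is no depth.
- env.get_calibration(name): a dict with "intrinsics" (3x3 intrinsics, pixels), "T" (4x4, takes a point from camera to world coordinates); the wrist camera has in their place "tool_from_camera" (4x4, takes a point from camera to tool coordinates, whose origin is the TCP and whose axes are the flange's). Camera axes: x right, y down, z forward; pixel columns grow to the right and rows downward; lengths in m; the calibration is good to about 2 mm. The wrist camera is an equidistant fisheye: a pixel r from the principal point sees the ray r / f radians off the axis. A picture is of the moment at which its call begins: read the wrist's pose just before it. get_calibration takes no time and is no camera call.
- env.job_done(): hands the job in, once; it reports no verdict.
Trained networks look in the newest picture that a camera, given by its name, has taken for a name from the list of things; names that differ only in an ending like _2 or _b are one class to them, and where a whole thing is asked for, a point or a joint stands for the part that bears it (a point fixed in the world has none). Each returns a list of dicts, best first, with "conf" (0 to 1); they miss things now and then, are a little off and sometimes report something else, mostly with a low value. They report only what shows in the picture. A call takes as long as a camera call. They do not tell look-alikes from the thing itself.
- env.recognise(name, camera): "position" ([column, row] in pixels, amid what is visible of it).
- env.masks_of(name, camera): "pixels" (480x640 bool, what is visible of it) and "position" ([column, row] in pixels, amid what is visible of it).
The state is a dict: "clock": time; "joints": joint angles; "qd": joint speeds; "effort": joint torques, N m; "eef_pos": TCP position; "tool_rot": TCP orientation; "wrist_force": force on the tool from outside, world axes, zero at the start; "moment": the same for the moment, N m; "grip_width": finger opening in m.
Only numpy, scipy, OpenCV 4.12 (cv2) and the standard library are available. Lean on these libraries where they do the work, as an engineer would, in place of code of your own. Each camera call takes 0.05 s, during which the arm holds its last target. There are 200 camera calls.

TASK

Swing the inspection lamp's arm aside, to either side, until its lamp head no longer overhangs any part of the open computer and leave it there; then pinch the two opposed side catches of the drive cassette fully in together and lift the cassette straight up out of its bay. Finish while still holding it by the pinched catches, upright and still, with its underside about 10 cm above the bay floor and touching nothing but the gripper. Do not shift or knock over the bottle, the small tray or the screwdriver.

Things in the scene. Friction and masses are not known exactly. Their poses are not given: they have to be found in the camera images.
- computer: Open box computer, fixed to the bench: a dark steel tray 190 (its x) x 170 (its y) x 40 mm high with circuit board, heat sink and memory (all below 36 mm) and, in the middle, a black bay holding the cassette. Origin: centre of its underside, on the bench; z up. The bay is a well 83 x 43 mm inside with walls up to 36 mm above the bench, its long side along the computer's x.
- bay (a point): Centre of the bay's floor, 6 mm above the bench; axes as the computer's. The cassette stands on this floor.
- cassette: Grey drive cassette, 80 (its x) x 40 (its y) x 82 mm high, 0.2 to 0.36 kg, standing loose in the bay with its axes parallel to the computer's; origin: centre of its underside. It has a 1.5 mm gap all round in the bay. A black spring catch sits in a slot in the middle of each long side (+y and -y). Until both catches are pressed in, their noses, low down inside the bay, lock it under a ledge (about 1.5 mm of play upwards).
- pad_left (a point): Middle of the outer face of the thumb pad of the catch on the cassette's +y side, 66 mm above the cassette's underside (72 mm above the bench when seated). The ribbed black pad is 24 mm wide (along x) and 24 mm high and stands 9 mm out from the cassette's side; the two pads' faces are 58 mm apart at rest, 47 mm when fully pressed. Moves with the catch.
- pad_right (a point): The same on the cassette's -y side.
- catch_left (a joint): How far the +y catch is pressed in towards the cassette, m: 0 released, 0.0055 fully pressed. A spring pushes it out: 1.8 N at rest, 6.8 N fully pressed. Its nose frees the ledge from about 0.0035.
- catch_right (a joint): The same for the -y catch.
- lamp: Lamp stand, fixed: grey round foot (90 mm across, 16 mm thick) with a 20 mm steel post, beyond the computer. Origin: centre of the foot's underside, on the bench, on the hinge's vertical axis; the whole lamp without its knob stays below 185 mm.
- lamp_hinge (a point): Point on the vertical hinge axis of the lamp arm, at the height of the knob's middle (199 mm above the bench).
- lamp_knob (a point): Middle of the upright black round knob, 22 mm in diameter and 42 mm tall (178 to 220 mm above the bench), that stands on the centre of the lamp head to move it by. The head is a white disc 84 mm across, from 150 to 178 mm above the bench, on a flat aluminium arm; the knob is 230 mm from the hinge axis.
- lamp_arm (a joint): Angle of the lamp arm, rad, counter-clockwise seen from above; 0: the arm points along the stand's -x; stops at -1.4 and 1.4. The hinge is a little stiff (about 1 N at the knob) and stays where it is left.
- bottle: Bystander: white plastic bottle, 56 mm across, 110 mm tall, standing beside the computer; origin: centre of its underside.
- tray: Bystander: small blue parts tray, 90 x 70 x 24 mm, beside the computer; origin: centre of its underside.
- screwdriver: Bystander: black-handled screwdriver, 190 mm long, lying beside the computer along its x; origin: about the middle of its length, at its underside.
Not all that is in view belongs to the job. There is more than one size of the cassette; the one meant has the size given above.

How it is judged:
On the way, in this order (a step that is already met when the one before it is completed fails the run):
1. the lamp head is swung clear of the computer, the cassette still in its bay ((x of lamp_knob in the frame of computer above 0.13 m or x of lamp_knob in the frame of computer below -0.13 m or y of lamp_knob in the frame of computer above 0.12 m or y of lamp_knob in the frame of computer below -0.12 m) and z of cassette in the frame of bay below 0.01 m), for 0.2 s.
2. both catches are pinched in while the cassette is still in its bay, the lamp clear (value of joint each of catch_left, catch_right above 0.004 m and (x of lamp_knob in the frame of computer above 0.13 m or x of lamp_knob in the frame of computer below -0.13 m or y of lamp_knob in the frame of computer above 0.12 m or y of lamp_knob in the frame of computer below -0.12 m) and z of cassette in the frame of bay below 0.012 m), for 0.1 s.
3. the cassette is lifted out by its pinched catches (value of joint each of catch_left, catch_right above 0.004 m and z of cassette in the frame of bay above 0.07 m), for 0.2 s.
At the end, for the whole second after the job is handed in: Held still by both catches (pressed 4 mm or more), underside over 70 mm above the bay floor, within 0.2 rad of upright, touching neither computer nor lamp; lamp knob over 130 mm (x) or 120 mm (y) from the computer's middle in its axes. Bystanders not moved over 30 mm or tipped (all of step 3 and (x of lamp_knob in the frame of computer above 0.13 m or x of lamp_knob in the frame of computer below -0.13 m or y of lamp_knob in the frame of computer above 0.12 m or y of lamp_knob in the frame of computer below -0.12 m) and contact force between the fingers and cassette above 1 N and contact force between cassette and computer below 0.1 N and contact force between cassette and lamp below 0.1 N and angle between cassette's own z axis and vertical below 0.2 rad and linear speed of cassette below 0.03 m/s and angular speed of cassette below 0.3 rad/s); the arm keeps its last pose, push and grip.
It fails at once if the bottle is shifted by more than 30 mm or tipped (distance of bottle from where it was at the start of the episode above 0.03 m or angle between bottle's own z axis and vertical above 0.5 rad).
It fails at once if the tray is shifted by more than 30 mm or tipped (distance of tray from where it was at the start of the episode above 0.03 m or angle between tray's own z axis and vertical above 0.5 rad).
It fails at once if the screwdriver is shifted by more than 30 mm or tipped (distance of screwdriver from where it was at the start of the episode above 0.03 m).
It also fails if it takes over 51 s, if anything falls off the work surface, if the arm or the gripper's body presses on something with over 40 N, if the wrist force passes 120 N, or if a joint passes its speed limit or range.

## Working session

There is one attempt and no reset: what is moved stays moved. The work goes in short steps, Python scripts to look and compute and a tool call to move; the robot and the scene stay as the last step left them, time stands still between calls to the robot, and variables do not carry over. Pictures are saved under pics/ and viewed, about 8 in all and at most 12, crops included, and the job is handed in when it is done.

Besides the shell and the picture viewer there is one more tool, called after "Call:" as name(argument=value, ...), one argument or row to a line, values as JSON. carry_out: Moves the arm, as the interface text tells. Its arguments: {"type":"object","properties":{"increments":{"type":"array"}},"required":["increments"]}

```bash
mkdir -p pics
cat > h.py <<'E'
import numpy as np, cv2
from station import env
from scipy.spatial.transform import Rotation as R
def ray(cam,px):
    c=env.get_calibration(cam);K=np.array(c["intrinsics"]);T=np.array(c["T"])
    d=np.linalg.inv(K)@[px[0],px[1],1];return T[:3,3],T[:3,:3]@d
def atz(cam,px,z):
    o,d=ray(cam,px);return o+d*(z-o[2])/d[2]
def proj(cam,p):
    c=env.get_calibration(cam);K=np.array(c["intrinsics"]);T=np.linalg.inv(np.array(c["T"]))
    q=K@(T[:3,:3]@np.array(p)+T[:3,3]);return q[:2]/q[2]
def tri(a,pa,b,pb):
    o1,d1=ray(a,pa);o2,d2=ray(b,pb)
    s=np.linalg.lstsq(np.c_[d1,-d2],o2-o1,rcond=None)[0]
    p,q=o1+s[0]*d1,o2+s[1]*d2;return (p+q)/2,np.linalg.norm(p-q)
def save(cam,n):
    im=env.capture(cam);cv2.imwrite(f"pics/{n}.png",im[:,:,::-1]);return im
E
python3 - <<'E'
from h import *
np.set_printoptions(precision=3,suppress=True)
print(env.state())
for c in("scene","side"):
    save(c,c+"0");print(c,env.get_calibration(c))
    for n in("computer","cassette","pad_left","lamp","lamp_knob","bottle","tray","screwdriver"):
        print(n,[(np.round(r["position"]),round(r["conf"],2)) for r in env.recognise(n,c)][:4])
print(env.get_calibration("wrist"))
a=cv2.imread("pics/scene0.png");b=cv2.imread("pics/side0.png")
E
```

```text
{'clock': 0.0, 'joints': array([-1.235,  0.131,  1.489, -0.   ,  1.523, -0.085]), 'qd': array([-0.001,  0.002, -0.   ,  0.001,  0.003, -0.001]), 'effort': array([  0.003, -56.939, -50.055,   0.   ,   0.015,  -0.   ]), 'eef_pos': array([ 0.245, -0.547,  0.23 ]), 'tool_rot': array([ 0.978,  0.209, -0.   , -0.001]), 'wrist_force': array([-0.049,  0.599, -0.545]), 'moment': array([ 0.008,  0.047, -0.047]), 'grip_width': 0.08532052088664555}
scene {'intrinsics': array([[576.732,   0.   , 320.477],
       [  0.   , 576.732, 233.888],
       [  0.   ,   0.   ,   1.   ]]), 'T': array([[ 0.144,  0.85 , -0.507,  1.135],
       [ 0.99 , -0.124,  0.074,  0.021],
       [ 0.   , -0.513, -0.859,  1.053],
       [ 0.   ,  0.   ,  0.   ,  1.   ]])}
computer [(array([307., 251.]), 0.97)]
cassette [(array([315., 243.]), 0.63), (array([418., 251.]), 0.57)]
pad_left [(array([430., 233.]), 0.45)]
lamp [(array([350., 283.]), 0.93)]
lamp_knob [(array([327., 224.]), 0.72)]
bottle [(array([403., 197.]), 0.96), (array([306., 254.]), 0.53)]
tray [(array([232., 274.]), 0.7)]
screwdriver [(array([445., 192.]), 0
[... 281 characters left out ...]
0.   ,  0.   ,  1.   ]])}
computer [(array([301., 300.]), 0.57)]
cassette [(array([326., 208.]), 0.81), (array([305., 275.]), 0.68)]
pad_left [(array([296., 263.]), 0.37)]
lamp [(array([381., 251.]), 0.73)]
lamp_knob [(array([316., 228.]), 0.85)]
bottle [(array([250., 231.]), 0.71)]
tray [(array([348., 362.]), 0.63)]
screwdriver [(array([234., 220.]), 0.54), (array([301., 279.]), 0.25)]
{'intrinsics': array([[371.648,   0.   , 321.438],
       [  0.   , 371.648, 235.541],
       [  0.   ,   0.   ,   1.   ]]), 'tool_from_camera': array([[ 0.   , -0.945, -0.327,  0.084],
       [ 1.   ,  0.   ,  0.   , -0.001],
       [-0.   , -0.327,  0.945, -0.144],
       [ 0.   ,  0.   ,  0.   ,  1.   ]])}
```

View pics/scene0.png

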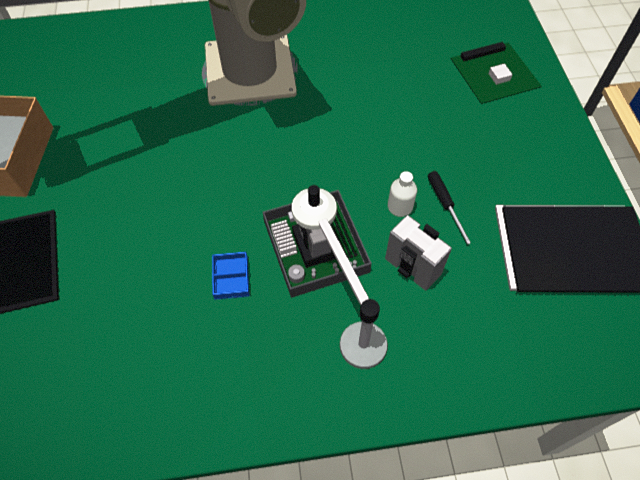

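View pics/side0.png

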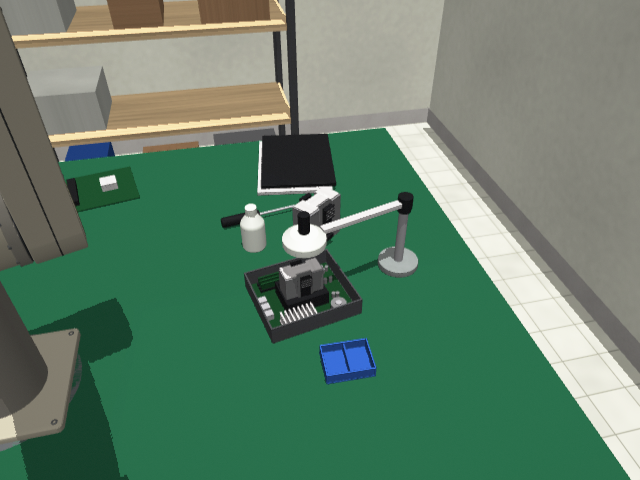

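Run:
```python
from h import *
np.set_printoptions(precision=4,suppress=True)
print("knob",tri("scene",(327,224),"side",(316,228)))
print("knob z", atz("scene",(327,224),.199),atz("side",(316,228),.199))
print("decoy", tri("scene",(418,251),"side",(326,208)))
print("bottle", tri("scene",(403,197),"side",(250,231)))
print("cass", tri("scene",(315,243),"side",(305,275)))
print("tray", atz("scene",(232,274),.01),atz("side",(348,362),.01))
print("sd", atz("scene",(445,192),.01),atz("side",(234,220),.01))
```

```text
knob (array([0.582 , 0.1161, 0.1596]), np.float64(0.01168728595974264))
knob z [0.6119 0.1087 0.199 ] [0.568 0.073 0.199]
decoy (array([0.6335, 0.2807, 0.0904]), np.float64(0.006239731694819792))
bottle (array([0.464 , 0.2988, 0.0349]), np.float64(0.007071858635289752))
cass (array([0.5568, 0.098 , 0.0561]), np.float64(0.017199125679690837))
tray [ 0.5862 -0.0799  0.01  ] [ 0.5904 -0.088   0.01  ]
sd [0.4516 0.3977 0.01  ] [0.4304 0.3875 0.01  ]
```

The real cassette stands in the bay at scene (316,243) / side (303,283). The look-alike is the larger cassette on the bench, at scene (418,251) / side (318,210). The knob is at scene (314,194) / side (304,222) and the hinge cap at scene (370,310) / side (405,203). The tray is at scene (231,275) on the free -y side. Next I'll measure the computer corners, knob and hinge.

Run:
```python
from h import *
np.set_printoptions(precision=4,suppress=True)
print("knob",tri("scene",(314,194),"side",(304,222)),atz("scene",(314,194),.199),atz("side",(304,222),.199))
print("hinge",tri("scene",(370,310),"side",(405,203)),atz("scene",(370,310),.199),atz("side",(405,203),.199))
print("foot",atz("scene",(363.5,345),.014),atz("side",(398,261),.014))
S=[atz("scene",p,.04)[:2] for p in((264,211),(340,193),(370,270),(292,293))]
D=[atz("side",p,.04)[:2] for p in((246,280),(324,253),(361,300),(275,332))]
for q in(S,D):
    q=np.array(q);print(q,q.mean(0),np.linalg.norm(q-np.roll(q,-1,0),axis=1))
a=cv2.imread("pics/scene0.png")[180:300,250:400];b=cv2.imread("pics/side0.png")[200:340,235:375]
a=cv2.resize(a,None,fx=3.5,fy=3.5,interpolation=2);b=cv2.resize(b,(490,490),interpolation=2)[:420,:270]
b=cv2.resize(cv2.imread("pics/side0.png")[220:340,240:368],(448,420),interpolation=2)
cv2.imwrite("pics/crop.png",cv2.resize(np.hstack([a,b]),(800,346)))
```

```text
knob (array([0.549 , 0.094 , 0.2015]), np.float64(0.003061555802227184)) [0.5457 0.095  0.199 ] [0.5505 0.0954 0.199 ]
hinge (array([0.7701, 0.1562, 0.1668]), np.float64(0.003694572337728111)) [0.7818 0.1525 0.199 ] [0.7519 0.1114 0.199 ]
foot [0.7736 0.1555 0.014 ] [0.7693 0.1493 0.014 ]
[[ 0.4639 -0.0009]
 [ 0.4415  0.1642]
 [ 0.6324  0.193 ]
 [ 0.6597  0.0348]] [0.5494 0.0978] [0.1665 0.193  0.1605 0.199 ]
[[ 0.4343  0.1363]
 [ 0.6087  0.1831]
 [ 0.6474  0.0285]
 [ 0.4705 -0.014 ]] [0.5402 0.0835] [0.1806 0.1593 0.1819 0.1546]
```

View pics/crop.png

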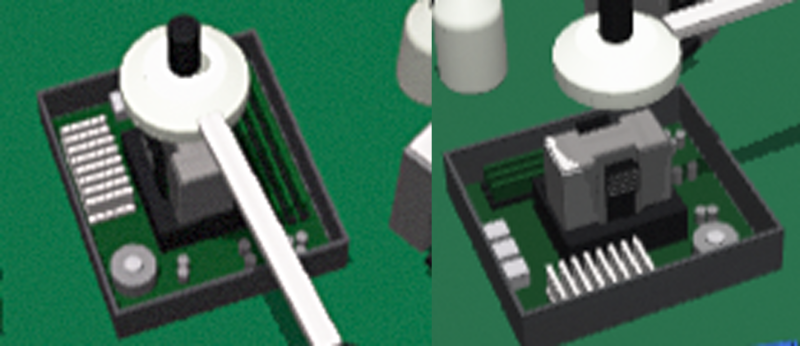

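The crop confirms the choice: the smaller cassette with the ribbed pad in the bay, under the lamp head. The knob is at about (0.549, 0.095) and the hinge at about (0.772, 0.153). Their 230 mm separation agrees with the description. First I'll move above the knob at z = 0.30.

Call:
carry_out(
  increments=[
    [0,[0,0,-40],0],
    [0,[60,-50,-70],9.5],
    [0,[540,-462,-70],9.5],
    [0,[540,-462,-70],9.5],
    [0,[540,-462,-70],9.5],
    [0,[540,-462,-70],9.5],
    [0,[540,-462,-70],9.5],
    [0,[540,-462,-70],9.5],
    [0,[540,-462,-70],9.5],
    [0,[540,-462,-70],9.5],
    [0,[540,-462,-70],9.5],
    [0,[540,-462,-70],9.5],
    [0,[540,-462,-70],9.5],
    [0,[540,-462,-70],9.5],
    [0,[540,-462,-70],9.5],
    [0,[540,-462,-70],9.5],
    [0,[540,-462,-70],9.5],
    [0,[540,-462,-70],9.5],
    [0,[540,-462,-70],9.5],
    [0,[540,-462,-70],9.5],
  ],
)

```text
clock: 2.57
eef_pos: [0.5496, 0.0971, 0.3007]
tool_rot: [0.992, 0.129, -0.0, -0.0]
wrist_force: [-0.3, -0.5, 0.3]
grip_width: 0.0854
```

```bash
cat >> h.py <<'E'
def wpose():
    s=env.state();A=np.eye(4);A[:3,:3]=R.from_quat(s["tool_rot"]).as_matrix();A[:3,3]=s["eef_pos"]
    c=env.get_calibration("wrist");return A@np.array(c["tool_from_camera"]),np.array(c["intrinsics"])
def wproj(p,TK):
    T,K=TK;q=np.linalg.inv(T)@np.r_[p,1];t=np.arctan2(np.hypot(q[0],q[1]),q[2]);u=q[:2]/np.hypot(q[0],q[1])
    return K[:2,2]+K[0,0]*t*u
def watz(px,z,TK):
    T,K=TK;v=np.array(px)-K[:2,2];r=np.hypot(*v);t=r/K[0,0]
    d=T[:3,:3]@np.r_[np.sin(t)*v/r,np.cos(t)];return T[:3,3]+d*(z-T[2,3])/d[2]
def totool(dw):
    return R.from_quat(env.state()["tool_rot"]).as_matrix().T@np.array(dw)*1000
E
python3 - <<'E'
from h import *
np.set_printoptions(precision=4,suppress=True)
TK=wpose();s=env.state();print(s["clock"],s["eef_pos"],s["tool_rot"],np.degrees(s["joints"]))
im=env.capture("wrist")
for n in("lamp_knob","lamp"):
    for r in env.recognise(n,"wrist"):print(n,r,watz(r["position"],.199,TK))
for p in([.549,.095,.22],[.549,.095,.178],[.772,.153,.199]):
    q=wproj(p,TK);print(q);cv2.circle(im,tuple(int(v) for v in q),4,(255,0,0),1)
cv2.imwrite("pics/w1.png",im[:,:,::-1])
E
```

```text
2.5667 [0.5496 0.0971 0.3007] [ 0.9916  0.1291 -0.0004 -0.0002] [ 4.7475 -0.0507 85.932   0.0157 94.1707 79.9099]
lamp_knob {'position': [327.5, 200.0], 'conf': 0.66} [0.5743 0.1003 0.199 ]
lamp_knob {'position': [302.4, 164.2], 'conf': 0.58} [0.5937 0.1228 0.199 ]
lamp {'position': [327.6, 200.1], 'conf': 0.73} [0.5742 0.1002 0.199 ]
lamp {'position': [302.2, 164.3], 'conf': 0.68} [0.5936 0.1229 0.199 ]
[325.723 246.653]
[325.1287 226.7838]
[327.144  -87.0442]
```

View pics/w1.png

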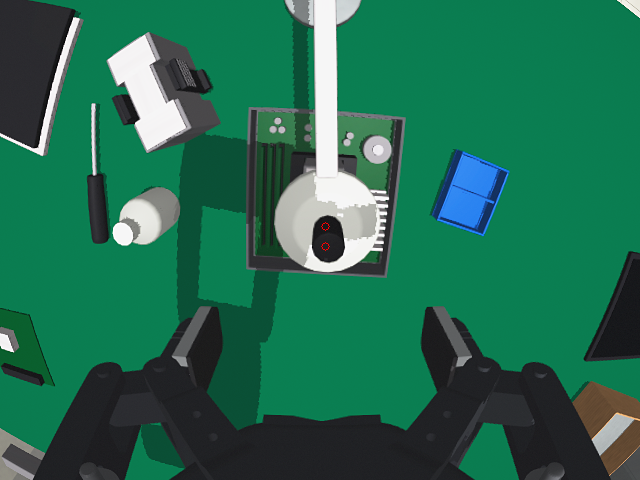

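The predicted knob points land on the knob (327,235) within about 1 mm, and the tool is centred over it. I'll descend and close the fingers loosely around it.

Call:
carry_out(
  increments=[
    [0,[0,3,40],0],
    [0,[0,3,75],0],
    [0,[0,3,100],0],
    [0,[0,3,109],0],
    [0.55,[0,3,109],0],
    [0.55,[0,3,109],0],
    [0.55,[0,3,109],0],
    [0.55,[0,3,109],0],
    [0.55,[0,3,109],0],
  ],
)

```text
clock: 3.47
eef_pos: [0.5512, 0.0917, 0.1944]
tool_rot: [0.992, 0.127, 0.002, 0.0]
wrist_force: [0.8, 0.0, 0.8]
grip_width: 0.0387
```

Run:
```python
from h import *
np.set_printoptions(precision=1,suppress=True)
s=env.state();print(s["eef_pos"]*1000,s["wrist_force"],s["grip_width"])
h=np.array([.772,.153]);M=R.from_quat(s["tool_rot"]).as_matrix()
v=np.array([.549,.095])-h; a0=np.degrees(np.arctan2(*v[::-1]));print(a0,np.hypot(*v))
r=.230
p0=s["eef_pos"][:2]
for k in range(5,71,5):
    a=np.radians(a0+k);p=h+r*np.array([np.cos(a),np.sin(a)])
    print(k,M.T@np.r_[p-p0,0]*1000,p*1000)
```

```text
[551.2  91.7 194.4] [0.8 0.  0.8] 0.03865306947626637
-165.42097064845169 0.2304191832291747
5 [-0.  16.3  0. ] [555.3  75.9]
10 [ 2.6 36.2  0. ] [562.8  57.3]
15 [ 6.9 55.8  0.1] [572.   39.5]
20 [13.  74.9  0.1] [582.6  22.5]
25 [20.6 93.4  0.1] [594.7   6.5]
30 [ 29.9 111.3   0.2] [608.2  -8.4]
35 [ 40.7 128.2   0.2] [622.9 -22.1]
40 [ 52.9 144.1   0.3] [638.7 -34.4]
45 [ 66.4 158.9   0.3] [655.5 -45.3]
50 [ 81.2 172.5   0.4] [673.3 -54.7]
55 [ 97.1 184.7   0.4] [691.7 -62.5]
60 [114.  195.5   0.5] [710.8 -68.7]
65 [131.8 204.7   0.6] [730.4 -73.2]
70 [150.4 212.4   0.6] [750.3 -76. ]
```

Call:
carry_out(
  increments=[
    [0.55,[0,8,0],-2],
    [0.55,[0,16,0],-5],
    [0.55,[1,26,0],-7.5],
    [0.55,[3,36,0],-10],
    [0.55,[5,46,0],-12.5],
    [0.55,[7,56,0],-15],
    [0.55,[10,65,0],-17.5],
    [0.55,[13,75,0],-20],
    [0.55,[17,84,0],-22.5],
    [0.55,[21,93,0],-25],
    [0.55,[25,102,0],-27.5],
    [0.55,[30,111,0],-30],
    [0.55,[35,120,0],-32.5],
    [0.55,[41,128,0],-35],
    [0.55,[47,136,0],-37.5],
    [0.55,[53,144,0],-40],
    [0.55,[60,152,0],-42.5],
    [0.55,[66,159,0],-45],
    [0.55,[74,166,0],-47.5],
    [0.55,[81,172,0],-50],
  ],
)

```text
clock: 5.13
eef_pos: [0.6725, -0.0546, 0.1933]
tool_rot: [0.845, 0.535, 0.0, 0.0]
wrist_force: [-0.6, -0.1, 1.9]
grip_width: 0.0385
```

Run:
```python
from h import *
s=env.state();print(s["joints"],s["wrist_force"])
save("side","side2")
for r in env.recognise("lamp_knob","side"):print(r,atz("side",r["position"],.199))
```

```text
[-1.56880234e-01  3.48536377e-01  1.30465927e+00 -6.59139157e-05
  1.48755279e+00  2.84000226e-01] [-0.5775253  -0.13249834  1.91081256]
{'position': [387.2, 279.2], 'conf': 0.78} [ 0.65059366 -0.08353152  0.199     ]
{'position': [303.6, 301.1], 'conf': 0.56} [ 0.51041367 -0.10085696  0.199     ]
```

View pics/side2.png

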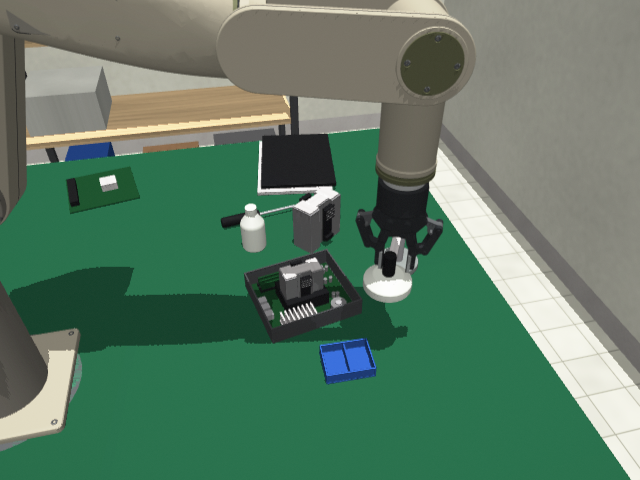

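The knob follows in the finger cage (side 389,263). I'll swing a further 15°, open, and rise clear.

Call:
carry_out(
  increments=[
    [0.55,[1,10,0],-2.5],
    [0.55,[2,20,0],-5],
    [0.55,[3,30,0],-7.5],
    [0.55,[4,40,0],-10],
    [0.55,[6,50,0],-12.5],
    [0.55,[8,59,0],-15],
    [0.55,[8,59,0],-15],
    [0,[8,57,0],-15],
    [0,[8,55,0],-15],
    [0,[8,55,0],-15],
    [0,[8,55,0],-15],
    [0,[8,55,-10],-15],
    [0,[8,55,-40],-15],
    [0,[8,55,-80],-15],
    [0,[8,55,-110],-15],
    [0,[8,55,-110],-15],
  ],
)

```text
clock: 6.57
eef_pos: [0.7274, -0.0711, 0.3137]
tool_rot: [0.768, 0.64, 0.005, 0.005]
wrist_force: [1.1, 0.9, 2.1]
grip_width: 0.0854
```

Run:
```python
from h import *
np.set_printoptions(precision=1,suppress=True)
s=env.state();print(s["eef_pos"]*1000,s["tool_rot"])
t=np.array([.50,.085,.32]);print(totool(t-s["eef_pos"]),"heading",np.degrees(2*np.arctan2(s["tool_rot"][1],s["tool_rot"][0])))
```

```text
[727.4 -71.1 313.7] [0.8 0.6 0.  0. ]
[ 112.4 -251.7   -9.9] heading 79.58767756956055
```

Call:
carry_out(
  increments=[
    [0,[40,-90,-10],7],
    [0,[112,-252,-10],14],
    [0,[112,-252,-10],68],
    [0,[112,-252,-10],68],
    [0,[112,-252,-10],68],
    [0,[112,-252,-10],68],
    [0,[112,-252,-10],68],
    [0,[112,-252,-10],68],
    [0,[112,-252,-10],68],
    [0,[112,-252,-10],68],
    [0,[112,-252,-10],68],
    [0,[112,-252,-10],68],
    [0,[112,-252,-10],68],
    [0,[112,-252,-10],68],
  ],
)

```text
clock: 7.73
eef_pos: [0.4973, 0.0849, 0.3124]
tool_rot: [0.995, 0.102, 0.0, -0.0]
wrist_force: [0.1, -0.4, 0.5]
grip_width: 0.0856
```

Run:
```python
from h import *
np.set_printoptions(precision=4,suppress=True)
TK=wpose();s=env.state();print(s["eef_pos"],np.degrees(2*np.arctan2(s["tool_rot"][1],s["tool_rot"][0])))
im=save("wrist","w2")
for n,z in(("cassette",.088),("pad_left",.084),("pad_right",.084),("lamp_knob",.199),("computer",.04)):
    for r in env.masks_of(n,"wrist"):
        print(n,r["conf"],r["position"],watz(r["position"],z,TK),cv2.minAreaRect(np.argwhere(r["pixels"])[:,::-1].astype(np.float32)))
# plan view rectified at z=.088, 0.5 mm/px ; centre (.547,.092), x up, y left
def plan(z,c=(.547,.092),n=400,k=.0006):
    u,v=np.meshgrid(np.arange(n),np.arange(n));X=c[0]-(v-n/2)*k;Y=c[1]-(u-n/2)*k
    T,K=TK;P=np.stack([X,Y,np.full_like(X,z),np.ones_like(X)],-1)@np.linalg.inv(T).T
    h=np.hypot(P[...,0],P[...,1]);t=np.arctan2(h,P[...,2])
    return cv2.remap(im,(K[0,2]+K[0,0]*t*P[...,0]/h).astype(np.float32),(K[1,2]+K[0,0]*t*P[...,1]/h).astype(np.float32),cv2.INTER_CUBIC)
a=np.hstack([plan(.04),plan(.088,k=.0003)])
cv2.imwrite("pics/plan.png",a[:,:,::-1])
```

```text
[0.4973 0.0849 0.3124] 11.697262603719262
cassette 0.75 [155.7, 55.1] [0.6126 0.2837 0.088 ] ((158.0146942138672, 54.69118118286133), (115.41854858398438, 89.86526489257812), 59.03623962402344)
cassette 0.59 [318.9, 150.4] [0.5414 0.0974 0.088 ] ((320.0, 151.0), (80.0, 58.0), 90.0)
pad_left 0.62 [127.6, 68.7] [0.5961 0.3175 0.084 ] ((124.80001831054688, 69.60000610351562), (30.4105224609375, 17.8885440826416), 63.43495178222656)
pad_left 0.49 [298.6, 151.0] [0.5364 0.1171 0.084 ] ((296.0, 149.5), (23.0, 10.0), 90.0)
pad_right 0.69 [344.8, 147.2] [0.5496 0.0727 0.084 ] ((343.5, 149.5), (23.0, 11.0), 90.0)
pad_right 0.63 [183.3, 35.4] [0.6363 0.2583 0.084 ] ((184.18772888183594, 39.41792297363281), (52.385292053222656, 24.020784378051758), 34.38034439086914)
lamp_knob 0.7 [549.0, 24.4] [ 0.696  -0.0517  0.199 ] ((549.0, 29.0), (58.0, 92.0), 90.0)
computer 0.76 [307.1, 138.2] [0.5474 0.1123 0.04  ] ((320.0220642089844, 144.2725067138672), (155.2498321533203, 168.4967041015625), 0.5672663450241089)
computer 0.15 [547.4, 22.2] [ 0.7701 -0.1444  0.04  ] ((549.0, 29.0), (58.0, 92.0), 90.0)
```

View pics/plan.png

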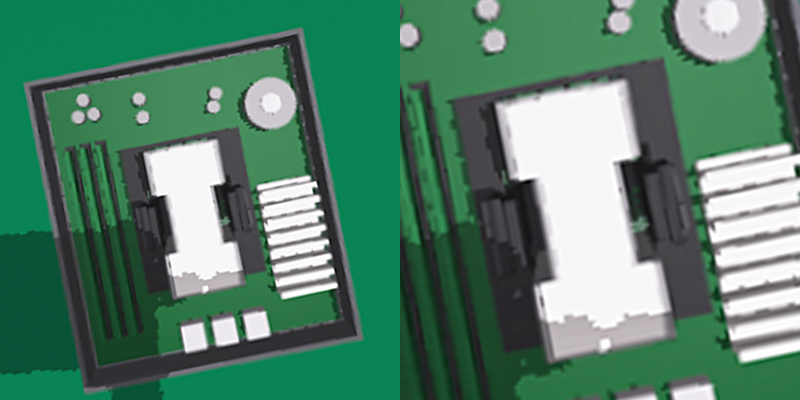

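The plan view of the wrist image shows the cassette top corners fitting 41 x 79 mm. The cassette centre is (0.540, 0.0956) and the computer centre (0.540, 0.096), with yaw about 11°, so they agree. The lamp is clear. I'll hover over it and check the centring.

Call:
carry_out(
  increments=[
    [0,[22,-1,20],0.5],
    [0,[44,-2,50],0.5],
    [0,[44,-2,90],0.5],
    [0,[44,-2,120],0.5],
    [0,[44,-2,140],0.5],
    [0,[44,-2,140],0.5],
    [0,[44,-2,140],0.5],
  ],
)

```text
clock: 8.62
eef_pos: [0.5391, 0.0957, 0.1714]
tool_rot: [0.995, 0.097, -0.001, -0.0]
wrist_force: [0.9, 0.5, 0.4]
grip_width: 0.0856
```

Run:
```python
from h import *
np.set_printoptions(precision=4,suppress=True)
TK=wpose();s=env.state();print(s["eef_pos"],np.degrees(2*np.arctan2(s["tool_rot"][1],s["tool_rot"][0])))
im=env.capture("wrist")
for n in("pad_left","pad_right","cassette"):
    for r in env.recognise(n,"wrist"):print(n,r,watz(r["position"],.084,TK))
yaw=np.radians(11);ex=np.array([np.cos(yaw),np.sin(yaw),0]);ey=np.array([-ex[1],ex[0],0]);C=np.array([.540,.0958,0])
for x,y,z in[(40,20,88),(-40,20,88),(-40,-20,88),(40,-20,88),(12,29,84),(-12,29,84),(12,-29,84),(-12,-29,84)]:
    q=wproj(C+ex*x/1e3+ey*y/1e3+[0,0,z/1e3],TK);cv2.circle(im,tuple(int(round(v)) for v in q),2,(255,0,0),-1)
cv2.imwrite("pics/w3.png",cv2.resize(im[60:400,160:480],(640,680))[:600,:,::-1])
```

```text
[0.5391 0.0957 0.1714] 11.11888652546654
pad_left {'position': [287.8, 230.7], 'conf': 0.89} [0.5418 0.1196 0.084 ]
pad_left {'position': [38.0, 119.1], 'conf': 0.79} [0.5928 0.325  0.084 ]
pad_right {'position': [358.1, 231.8], 'conf': 0.68} [0.55   0.0742 0.084 ]
pad_right {'position': [110.8, 65.8], 'conf': 0.61} [0.6342 0.2599 0.084 ]
cassette {'position': [84.3, 92.6], 'conf': 0.78} [0.6145 0.2801 0.084 ]
cassette {'position': [324.8, 231.3], 'conf': 0.74} [0.5461 0.0957 0.084 ]
```

View pics/w3.png

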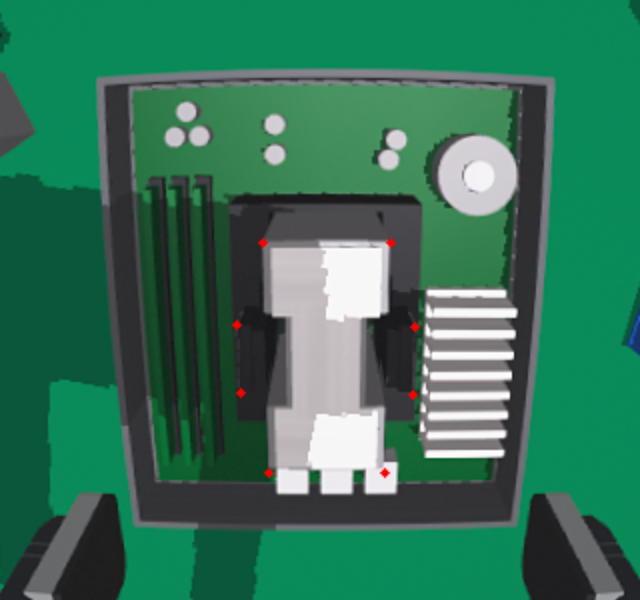

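The model dots match the cassette corners and pads within about 1 px. I'll descend 121 mm and pinch.

Call:
carry_out(
  increments=[
    [0,[1,0,40],0],
    [0,[1,0,75],0],
    [0,[1,0,100],0],
    [0,[1,0,115],0],
    [0,[1,0,121],0],
    [0,[1,0,121],0],
    [1,[1,0,121],0],
    [1,[1,0,121],0],
    [1,[1,0,121],0],
    [1,[1,0,121],0],
    [1,[1,0,121],0],
    [1,[1,0,121],0],
    [1,[1,0,121],0],
    [1,[1,0,121],0],
    [1,[1,0,121],0],
    [1,[1,0,121],0],
  ],
)

```text
clock: 10.15
eef_pos: [0.5434, 0.0959, 0.056]
tool_rot: [0.995, 0.097, 0.003, 0.0]
wrist_force: [-8.9, -3.0, 24.0]
grip_width: 0.0384
```

The width reads 38 mm where 47 mm was expected, with 24 N upward on the wrist. I need to look before lifting.

Run:
```python
from h import *
s=env.state();print(s["grip_width"],s["wrist_force"],s["moment"])
a=env.capture("wrist")[150:450,170:470];b=env.capture("side")
u=proj("side",[.54,.096,.08]).astype(int);print(u)
b=b[u[1]-75:u[1]+75,u[0]-75:u[0]+75]
cv2.imwrite("pics/g1.png",np.hstack([cv2.resize(a,(400,400)),cv2.resize(b,(400,400),interpolation=2)])[:,:,::-1])
```

```text
0.03838322348467767 [-8.85772366 -3.03792022 24.04606407] [-0.42024374  1.5688244   0.00953763]
[300 270]
```

View pics/g1.png

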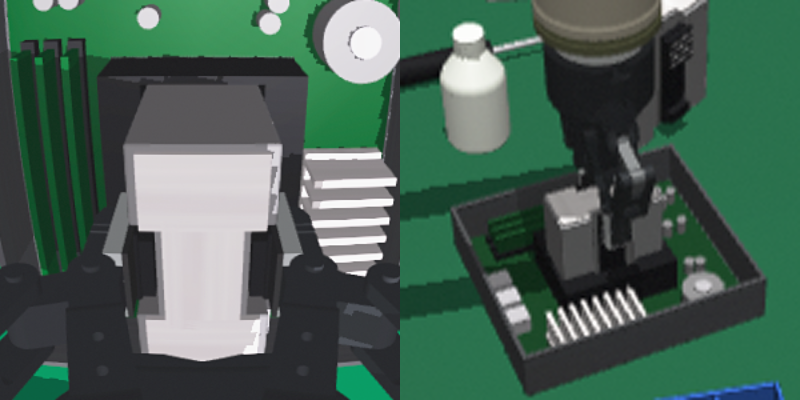

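The fingers sit on the outside of both pads, but the contact is low on the finger pads. The pads tilt, so the linkage reads a smaller width. I'll reopen and regrip about 7 mm lower for a squarer pinch.

Call:
carry_out(
  increments=[
    [0,[0,0,0],0],
    [0,[0,0,0],0],
    [0,[0,0,0],0],
    [0,[0,0,0],0],
    [0,[0,0,4],0],
    [0,[0,0,7],0],
    [0,[0,0,7],0],
    [0,[0,0,7],0],
  ],
)

```text
clock: 10.92
eef_pos: [0.5404, 0.0959, 0.0436]
tool_rot: [0.995, 0.097, -0.001, -0.0]
wrist_force: [-0.5, -0.2, 0.3]
grip_width: 0.0856
```

Call:
carry_out(
  increments=[
    [0.25,[0,0,0],0],
    [0.35,[0,0,0],0],
    [0.4,[0,0,0],0],
    [0.45,[0,0,0],0],
    [0.5,[0,0,0],0],
    [1,[0,0,0],0],
    [1,[0,0,0],0],
    [1,[0,0,0],0],
    [1,[0,0,0],0],
    [1,[0,0,0],0],
  ],
)

```text
clock: 11.75
eef_pos: [0.5418, 0.096, 0.0473]
tool_rot: [0.995, 0.097, 0.001, 0.0]
wrist_force: [-11.3, -2.2, 23.6]
grip_width: 0.0387
```

The width is the same at a different height, so it looks like a hard stop at full pinch and the reading is offset. I'll do a small test lift while watching the force.

Call:
carry_out(
  increments=[
    [1,[0,0,-2],0],
    [1,[0,0,-4],0],
    [1,[0,0,-6],0],
    [1,[0,0,-8],0],
    [1,[0,0,-10],0],
    [1,[0,0,-12],0],
    [1,[0,0,-12],0],
    [1,[0,0,-12],0],
  ],
)

```text
clock: 12.42
eef_pos: [0.5411, 0.096, 0.0565]
tool_rot: [0.995, 0.097, 0.0, -0.0]
wrist_force: [1.5, 0.9, -2.6]
grip_width: 0.0378
```

Run:
```python
from h import *
a=env.capture("wrist")[150:450,170:470];b=env.capture("side")[195:345,225:375]
cv2.imwrite("pics/g2.png",np.hstack([cv2.resize(a,(400,400)),cv2.resize(b,(400,400),interpolation=2)])[:,:,::-1])
```

```text
(no output)
```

View pics/g2.png

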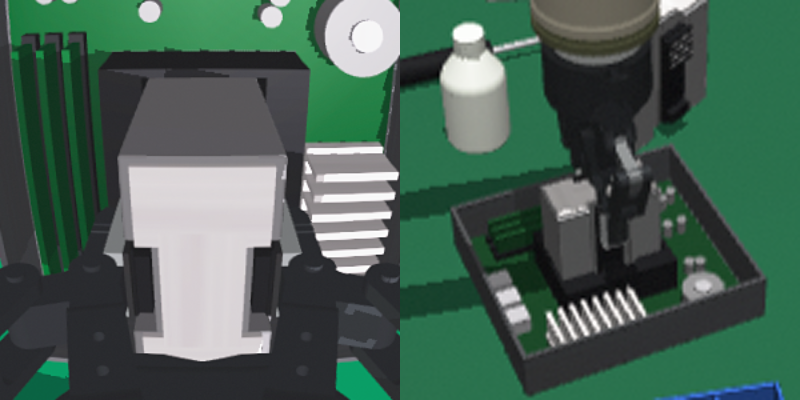

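The cassette came up, the wrist carries -2.6 N (its weight), and both catches look pressed. I'll lift the remaining 91 mm.

Call:
carry_out(
  increments=[
    [1,[0,0,-4],0],
    [1,[0,0,-10],0],
    [1,[0,0,-16],0],
    [1,[0,0,-22],0],
    [1,[0,0,-28],0],
    [1,[0,0,-34],0],
    [1,[0,0,-40],0],
    [1,[0,0,-46],0],
    [1,[0,0,-52],0],
    [1,[0,0,-58],0],
    [1,[0,0,-64],0],
    [1,[0,0,-70],0],
    [1,[0,0,-76],0],
    [1,[0,0,-82],0],
    [1,[0,0,-87],0],
    [1,[0,0,-90],0],
    [1,[0,0,-91],0],
    [1,[0,0,-91],0],
    [1,[0,0,-91],0],
    [1,[0,0,-91],0],
  ],
)

```text
clock: 14.18
eef_pos: [0.5406, 0.096, 0.1468]
tool_rot: [0.995, 0.097, -0.0, -0.0]
wrist_force: [0.9, -0.0, -3.6]
grip_width: 0.038
```

Run:
```python
from h import *
s=env.state();print(s["eef_pos"],s["wrist_force"],s["grip_width"],abs(s["qd"]).max())
b=env.capture("side")
yaw=np.radians(11);ex=np.array([np.cos(yaw),np.sin(yaw),0]);ey=np.array([-ex[1],ex[0],0]);C=np.array([.5405,.096,.106])
for x,y,z in[(40,-20,0),(-40,-20,0),(-40,20,0),(-40,20,82),(-40,-20,82),(40,-20,82)]:
    q=proj("side",C+ex*x/1e3+ey*y/1e3+[0,0,z/1e3]);cv2.circle(b,tuple(int(round(v)) for v in q),2,(255,0,0),-1)
a=env.capture("scene")[120:380,200:480]
for r in env.recognise("lamp_knob","side"):print(r,atz("side",r["position"],.199))
cv2.imwrite("pics/g3.png",np.hstack([cv2.resize(b[130:400,190:470],(400,386)),cv2.resize(a,(400,386))])[:,:,::-1])
```

```text
[0.54062616 0.09597348 0.14682927] [ 0.88758492 -0.01647218 -3.64082259] 0.038022610485202606 0.001361605893705128
{'position': [418.5, 279.0], 'conf': 0.59} [ 0.69983326 -0.09446653  0.199     ]
```

View pics/g3.png

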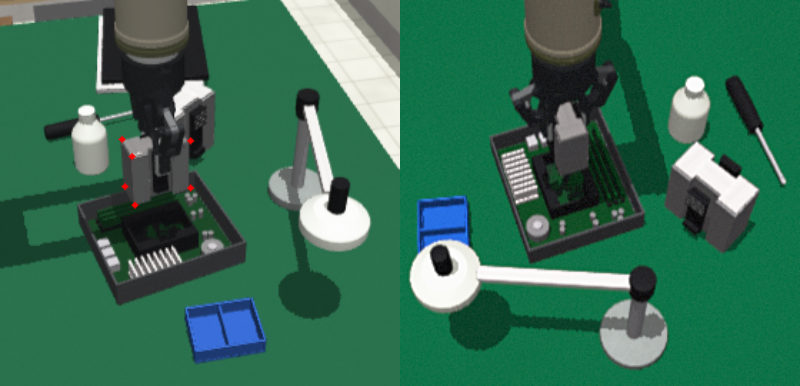

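The cassette is out, upright and held about 100 mm up. The bay is empty, the lamp is clear and the bystanders are in place. Handing in.

```bash
python3 -c "
from station import env
print(env.job_done());s=env.state();print(s['wrist_force'],s['grip_width'],s['clock'])"
```

```text
the job is handed in; nothing more can be done
None
the job is handed in; nothing more can be done
```

The lamp is swung aside and the cassette is out of its bay. I handed the job in with the cassette held by its pinched catches, at about 14 s of the 51 s allowed.

- **Lamp:** I caged the knob loosely between the fingers and swung the arm about 65° towards the tray side. In the last pictures its head overhangs nothing of the computer. The estimated knob position is about 14 cm (x) and 19 cm (y) from the computer's middle.
- **Cassette:** I pinched both catches, test-lifted about 10 mm, then lifted straight up.
- **Final state:** The last picture shows the cassette upright above the empty bay with its underside about 100 mm above the floor. Joint speeds were near zero and the wrist carried 3.6 N, about the cassette's weight or slightly more. The bottle, tray and screwdriver look unmoved, though I did not measure them again.

**Disagreements:**
- The finger opening read 38 mm on the catches where 47 mm was expected. I reopened once and regripped about 7 mm lower, but the reading stayed the same. I treated it as a reading offset because the cassette came free without resistance; I did not measure how far each catch was pressed.
- Closing on the catches put about 24 N upward on the wrist. It vanished once the lift began.
- In the final picture the predicted cassette corners were a few pixels off.

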